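Fit a clean panel in the sloped extractor holder and clamp it down

TASK

Fit the clean white panel into the sloped blue holder: its lower edge goes under the yellow lip, and then it lies flat on the rubber gasket between the side walls, behind the ridge at the top. When it lies there, let it go, then swing the red-handled clamp over and press it fully down, so that it stays shut and squeezes the panel onto the gasket. Leave the caked panel, the paint can and the cup where they stand.

Things in the scene. Friction and masses are not known exactly. Their poses are not given: they have to be found in the camera images.
- clean_panel: Loose rigid panel to fit: 150 (x) x 110 (y) x 24 mm thick, aluminium frame, white slats, about 0.35 kg. Origin: centre of its underside; z out of the slatted face. On top a blue handle bar along y, 16 wide x 90 long x 16 mm high, its underside 20 mm above the face, on two posts (70 mm free between them). Alike both ways round. Starts flat on the bench, handle up.
- clean_panel_grip (a point): Centre of the handle bar of the clean panel, 52 mm above the centre of its underside.
- caked_panel: A panel of the same size and handle, ochre frame and brown slats, caked with paint; it lies flat on the bench. Leave it alone. Origin: centre of its underside. Which side of the holder each panel lies on varies.
- bed: Sloped seat of the fixed blue holder. x points up the slope (25 degrees, low end nearest the robot), y across, z square off the seat. Origin: middle of the seat on the free gasket's top, 175 mm above the bench, where the centre of the panel's underside comes to lie, its x along this x. Recess: x -77.5 to 77.5, y -59 to 59 mm; side walls stand 10 mm above the seat.
- lip (a point): Middle of the free edge of the yellow lip, on its underside: x = -65.5, z = 33 mm in the bed's frame, whose axes it has. The lip is 5 mm thick and overhangs the low end of the seat by 12 mm, from the stop wall at x = -77.5 mm. The panel goes in only low edge first, tilted some 8 degrees more than the seat, under the lip to the stop wall, and is then lowered behind the ridge.
- ridge (a point): Middle of the upper inner edge of the ridge at the high end of the recess: x = 77.5, z = 10 mm in the bed's frame, whose axes it has. The ridge is 6 mm thick and as wide as the bed. The fitted panel lies between the stop wall and this ridge with 5 mm to spare.
- gasket (a joint): The rubber gasket is sprung: how far it is pressed in along the bed's -z, m; 0 free, 0.008 at most. It needs 5 N to begin and 2 N per mm more.
- clamp (a joint): Angle of the clamp, rad: 0 fully down, grows as it opens, to 1.9. Stiff hinge: stays where it is left, takes about 10 to 20 N at its bar. Its pad presses on the panel 62 mm up the slope from the seat's centre; it meets a seated panel at about 0.1 rad and from there presses it into the gasket.
- clamp_bar (a point): Centre of the clamp's red handle bar: round, 18 mm diameter, 88 mm long along the bed's y, between two steel rods, 100 mm from the hinge axis. This point's axes turn with the clamp. In the bed's axes, with the clamp down, the bar lies 79 mm towards the low end (-x) from the hinge and 62 mm above it (+z); as it opens the bar swings up and away to +x.
- clamp_hinge (a point): Centre of the clamp's hinge axis, which runs along the bed's y: at x = 114, z = 34 mm in the bed's frame; has the axes of the bed.
- paint_can: Steel paint can with an ochre band, 100 mm diameter, 120 mm high, standing on the bench. Leave it alone. Origin: centre of its underside.
- mix_cup: White plastic cup, 84 mm diameter, 100 mm high, standing on the bench. Leave it alone. Origin: centre of its underside.
Things that resemble listed ones, but are neither listed nor needed, are in the scene too. What is shaped like the clean_panel but green is not meant.

How it is judged:
By the outcome, as a careful person would: the job done as asked, in the order asked, and still so for the second after the job is handed in, with the robot touching nothing.
It also fails if it takes over 54 s, if anything falls off the work surface, if the arm or the gripper's body presses on something with over 40 N, if the wrist force passes 120 N, or if a joint passes its speed limit or range.

ROBOT

A 6-joint arm with a two-finger parallel gripper is mounted at the origin on the work surface. World frame = base frame: x ahead of the robot, y to its left, z up, the work surface at z = 0. Lengths are in mm, angles in rad, forces in N, time in s.
With the tool pointing down it reaches from about 350 to 875 mm from the base axis. Payload 4.2 kg.
Tool frame: the origin (TCP) lies at the very end of the fingers, on their centre line; the grasp point (between the pads) lies 19 mm behind it; z points along the fingers, y is the line along which they close (so a half turn about z gives the same grasp; the last joint's range is limited). The gripper opens to 85 mm and grips with 20 to 120 N. Pads are 22 mm wide; open, the fingers measure 114 mm over their backs; the gripper's body (76 mm by 85 mm) begins 54 mm behind the grasp point. The pads swing forward as they close: fully open they stand 13 mm farther back than shut.
Start: joints at [-0.844, 0.385, 0.008, 0, -1.194, -0.259], TCP at [281.838, -557.823, 231.312] pointing down, gripper open.
Joint ranges: [-3.14, 3.14], [-1.21, 2.06], [-1.07, 1.41], [-3.16, 2.05], [-2.99, -0.16], [-3.1, 3.1]. Speed limits (rad/s): [2.79, 2.79, 3.14, 3.14, 3.14, 3.14].

INTERFACE

Orientations are given as a unit quaternion [x, y, z, w].
In Python, from bench import read_state, get_image, get_calibration, job_done gives the robot as it stands.
- The arm moves only by the shell command python3 -m creep 'ROWS'. ROWS is a JSON object of lists of equal length, an entry for each row: "translation": the shift along the world's x, y, z in cm, a list of three; "delta_rot": the turn, a rotation vector about the world's x, y, z in degrees, a list of three; "hand": the finger opening in cm, from 0 to 8.54. A call has 1 to 8 rows; each row is the pose to reach, as a shift and turn from the pose commanded when the call began; what a row does not reach only later rows make up. A row lasts 1/8 s, in which the tool goes at most 62.5 mm and 10.7 degrees, less where a joint would pass 70% of its speed; a pose out of reach is approached as far as the arm can. A call with a gripper value outside its range is refused whole. The fingers move at their own pace and stop on an object; the grip force is fixed at half the most. Time passes only in rows, so rows that repeat a pose let the fingers close. It gives the time, the measured TCP pose, the force, the opening and the grip force at its end, in the units of the state.
- read_state(): the state, without advancing time (a new reading comes with each control period).
- get_image(name): name is "scene" or "top"; returns (picture, depth): 480x640x3 uint8, red, green, blue; 480x640 float32, mm along the optical axis (not along the pixel's ray), 0 where there is no reading.
- get_calibration(name): a dict with "intrinsics" (3x3 intrinsics, pixels), "dist" ([k1, k2, p1, p2, k3] as OpenCV has them; the pictures are not rectified), "xyz" and "attitude" of the camera in the world. Camera axes: x right, y down, z forward; pixel columns grow to the right and rows downward; lengths in mm; the calibration is good to about 2 mm. A picture is of the moment at which its call begins. get_calibration takes no time and is no camera call.
- job_done(): hands the job in; it is judged then, once.
The state is a dict: "clock": time; "joints": joint angles; "joint_vel": joint speeds; "joint_efforts": joint torques, N m; "position": TCP position; "ee_rot": TCP orientation; "contact_force": force on the tool from outside, world axes, zero at the start; "wrist_torque": the same for the moment, N m; "gripper_width": finger opening in mm; "grasp_force": force on a finger pad.
Only numpy, scipy, OpenCV 4.12 (cv2) and the standard library are available. Lean on these libraries where they do the work, as an engineer would, in place of code of your own. Each camera call takes 0.05 s, during which the arm holds its last target. There are 200 camera calls.

## Working session

There is one attempt and no reset: what is moved stays moved. The work goes in short steps, Python scripts to look and compute and a shell command to move; the robot and the scene stay as the last step left them, time stands still between calls to the robot, and variables do not carry over. Pictures are saved under pics/ and viewed, at most 10 in all, crops included, and the job is handed in when it is done.

```bash
ls; mkdir -p pics
python3 - <<'E'
from bench import *
import cv2,numpy as np
np.set_printoptions(precision=4,suppress=True)
for n in("scene","top"):
    p,d=get_image(n);cv2.imwrite(f"pics/{n}0.png",p[:,:,::-1]);np.savez(f"{n}0.npz",p=p,d=d);print(n,get_calibration(n))
print(read_state())
E
```

```text
pics
scene {'intrinsics': array([[459.271 ,   0.    , 314.1875],
       [  0.    , 459.271 , 240.4409],
       [  0.    ,   0.    ,   1.    ]]), 'dist': array([-0.1199,  0.    ,  0.    ,  0.    ,  0.    ]), 'xyz': array([1250.6094, -296.3664, 1111.477 ]), 'attitude': array([ 0.7364,  0.5895, -0.1999, -0.2651])}
top {'intrinsics': array([[572.2315,   0.    , 312.397 ],
       [  0.    , 572.2315, 236.2186],
       [  0.    ,   0.    ,   1.    ]]), 'dist': array([-0.143,  0.   ,  0.   ,  0.   ,  0.   ]), 'xyz': array([ 305.6642,  -87.4283, 1653.6482]), 'attitude': array([ 0.7157, -0.6938,  0.0627, -0.0501])}
{'clock': 0.1, 'joints': array([-0.8444,  0.3855,  0.0068, -0.0004, -1.194 , -0.2586]), 'joint_vel': array([ 0.0009, -0.001 ,  0.0038,  0.003 ,  0.0002, -0.0012]), 'joint_efforts': array([  0.0007, -39.3321,  18.893 ,   4.198 ,  -0.0025,   0.    ]), 'position': array([ 281.616 , -557.3892,  230.3187]), 'ee_rot': array([-0.2317,  0.9728,  0.0009, -0.0003]), 'contact_force': array([ 0.087 , -0.0675, -0.0212]), 'wrist_torque': array([ 0.0102, -0.0198, -0.0076]), 'grasp_force': 0.0, 'gripper_width': 85.26086202228176}
```

View pics/scene0.png

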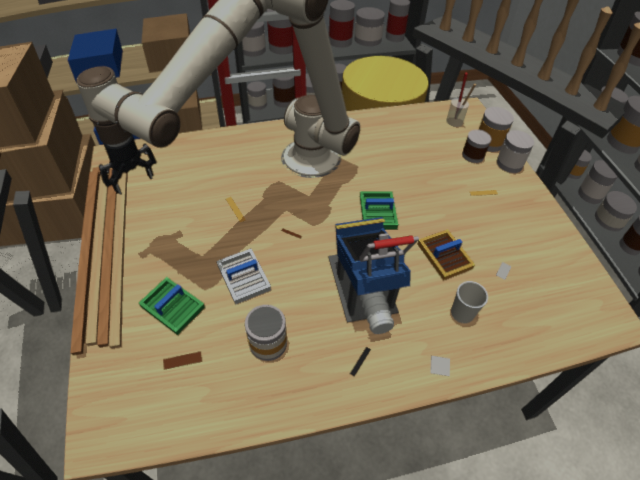

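View pics/top0.png

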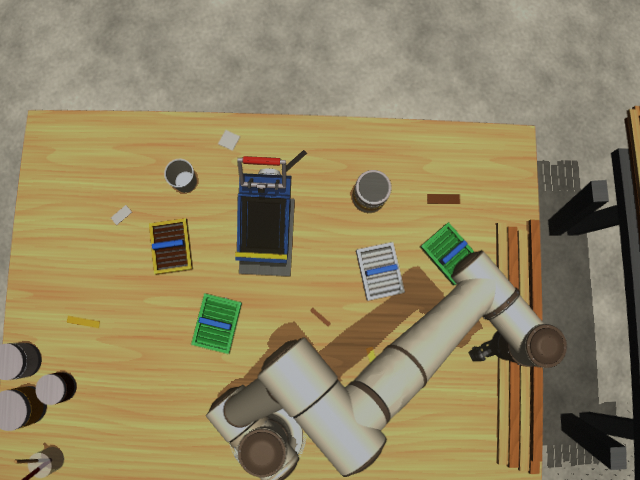

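The clean panel is the white-slatted one with the blue handle: top (380,271), scene (243,275). The caked panel is at top (170,246), and green look-alikes are at (217,323) and (449,252). The holder is at top (265,220), with its yellow lip at (262,257) and the open clamp's red bar at (262,160). Next I'll measure and make one crop to confirm.

```bash
cat > h.py <<'E'
import cv2,numpy as np
from bench import *
from scipy.spatial.transform import Rotation as R
np.set_printoptions(precision=2,suppress=True)
def rays(n,px):
    c=get_calibration(n); u=cv2.undistortPoints(np.float64(px).reshape(-1,1,2),c['intrinsics'],c['dist'])[:,0]
    return np.array(c['xyz']), R.from_quat(c['attitude']).apply(np.c_[u,np.ones(len(u))])
def plane(n,px,z):
    o,d=rays(n,px); return o+d*((z-o[2])/d[:,2])[:,None]
def depthpts(n,px,D):
    o,d=rays(n,px); p=np.int32(np.round(np.reshape(px,(-1,2)))); return o+d*D[p[:,1],p[:,0]][:,None]
def two(pa,pb):
    o1,d1=rays('scene',[pa]);o2,d2=rays('top',[pb]);d1=d1[0];d2=d2[0]
    s=np.linalg.lstsq(np.c_[d1,-d2],o2-o1,rcond=None)[0];a=o1+s[0]*d1;b=o2+s[1]*d2
    return (a+b)/2,np.linalg.norm(a-b)
def blob(p,lo,hi,roi):
    m=cv2.inRange(cv2.cvtColor(p,cv2.COLOR_RGB2HSV),lo,hi);x0,y0,x1,y1=roi
    k=np.zeros_like(m);k[y0:y1,x0:x1]=m[y0:y1,x0:x1]
    n,l,s,c=cv2.connectedComponentsWithStats(k);i=1+np.argmax(s[1:,4]);q=np.argwhere(l==i)[:,::-1]
    return c[i],q,cv2.boxPoints(cv2.minAreaRect(q.astype(np.float32)))
E
python3 - <<'E'
from h import *
T=np.load('top0.npz');S=np.load('scene0.npz')
B=((105,90,60),(125,255,255));Y=((22,120,100),(32,255,255));Rd=((0,180,100),(6,255,255));W=((0,0,110),(179,50,255))
for nm,c,rt,rs in[('handle',B,(355,240,405,302),(215,245,275,300)),('panel',W,(350,235,408,305),(212,245,276,305)),('lip',Y,(230,245,300,268),(330,215,390,245)),('red',Rd,(235,150,290,170),(365,230,420,255))]:
    for n,I,r in(('top',T,rt),('scene',S,rs)):
        ce,q,bx=blob(I['p'],*c,r);P=depthpts(n,q,I['d']);P=P[np.isfinite(P).all(1)]
        print(nm,n,ce,len(q),'box',bx.tolist(),'depth pts med',np.median(P,0))
        exec(f"{nm}_{n}=(ce,bx)")
    print('  two-view',two(eval(nm+'_scene')[0],eval(nm+'_top')[0]))
print('handle box z60',plane('top',handle_top[1],60));print('panel z24',plane('top',panel_top[1],24),plane('scene',panel_scene[1],24))
print('lip z179',plane('top',lip_top[1],179),plane('scene',lip_scene[1],179))
h=cv2.resize(T['p'][130:310,220:420],None,fx=3.3,fy=3.3,interpolation=cv2.INTER_CUBIC);cv2.imwrite('pics/crop1.png',h[:594,:,::-1])
E
```

```text
handle top [381.45 269.42] 171 box [[365.38531494140625, 270.1316833496094], [396.25360107421875, 263.5170593261719], [397.36578369140625, 268.7073059082031], [366.49749755859375, 275.3219299316406]] depth pts med [ 475.27 -309.59   59.39]
handle scene [241.46 267.46] 197 box [[225.65464782714844, 269.90203857421875], [254.7371063232422, 258.71649169921875], [258.3453369140625, 268.09796142578125], [229.2628936767578, 279.28350830078125]] depth pts med [ 480.6  -309.04   58.38]
  two-view (array([ 475.95, -309.56,   49.71]), np.float64(1.2035586499299347))
panel top [379.92 271.25] 1521 box [[356.0470275878906, 249.21176147460938], [392.9999694824219, 240.99996948242188], [404.3882141113281, 292.2470397949219], [367.4352722167969, 300.4588317871094]] depth pts med [ 467.03 -309.75   19.48]
panel scene [243.64 276.49] 1174 box [[215.81443786621094, 261.0824890136719], [252.18556213378906, 244.91757202148438], [270.37115478515625, 285.8351135253906], [234.00001525878906, 302.0000305175781]] depth pts med [ 496.35 -307.16   19.35]
  two-view (array([ 475.56, -309.78,    3.97]), np.float
[... 957 characters left out ...]
0439453125, 247.44000244140625]] depth pts med [700.98  24.83 354.16]
  two-view (array([695.41,  21.1 , 348.24]), np.float64(6.399059792331365))
handle box z60 [[ 471.42 -263.43   60.  ]
 [ 492.7  -350.53   60.  ]
 [ 478.1  -353.81   60.  ]
 [ 456.91 -266.8    60.  ]]
panel z24 [[ 534.87 -239.44   24.  ]
 [ 562.27 -346.49   24.  ]
 [ 414.82 -380.74   24.  ]
 [ 388.55 -274.74   24.  ]] [[ 418.72 -380.14   24.  ]
 [ 381.37 -266.88   24.  ]
 [ 537.54 -237.89   24.  ]
 [ 568.76 -344.62   24.  ]]
lip z179 [[485.52 103.47 179.  ]
 [506.44 103.24 179.  ]
 [502.   -44.05 179.  ]
 [481.13 -43.51 179.  ]] [[486.36 -43.06 179.  ]
 [488.68  89.47 179.  ]
 [499.59  87.16 179.  ]
 [497.09 -44.61 179.  ]]
```

View pics/crop1.png

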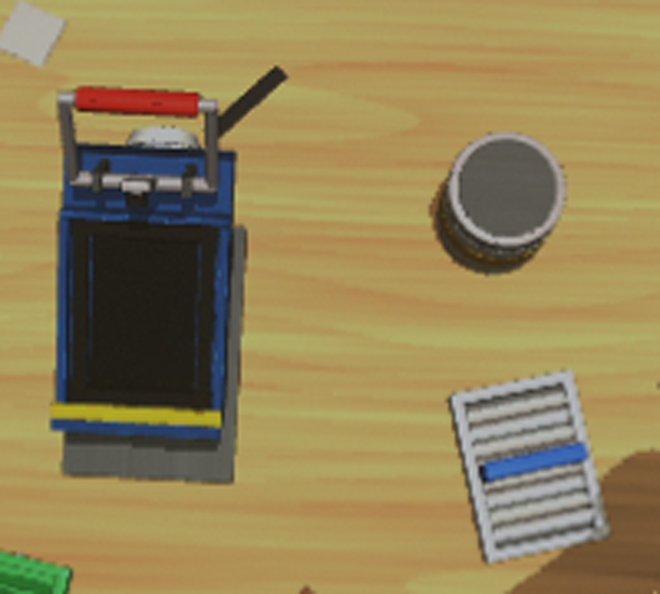

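The crop confirms it: white slats with an aluminium frame and a blue handle at crop (535,463), upright and unobstructed. The lip is at crop (135,415), the recess spans crop (70–215, 222–405), and the bar is at (137,102). The lip mask leaked onto the wood, so I'll refine the bed pose.

Run:
```python
from h import *
T=np.load('top0.npz');S=np.load('scene0.npz')
hs=cv2.cvtColor(T['p'],cv2.COLOR_RGB2HSV);print(hs[250:260,260].tolist(),hs[262,222].tolist())
for n,I,r in(('top',T,(230,245,292,268)),('scene',S,(330,215,390,245))):
    ce,q,bx=blob(I['p'],(22,200,100),(32,255,255),r);X=plane(n,bx,179.2);P=depthpts(n,q,I['d'])
    print(n,'lip',len(q),X,'mean',X.mean(0),'dz',np.median(P,0)); v=max([X[1]-X[0],X[2]-X[1]],key=np.linalg.norm);print('yaw',(np.degrees(np.arctan2(v[1],v[0]))%180)-90)
for n,I,r in(('top',T,(235,150,290,170)),('scene',S,(365,230,420,255))):
    ce,q,bx=blob(I['p'],(0,150,70),(6,255,255),r);X=plane(n,bx,350);v=max([X[1]-X[0],X[2]-X[1]],key=np.linalg.norm)
    print(n,'red mean',X.mean(0),'yaw',(np.degrees(np.arctan2(v[1],v[0]))%180)-90,np.linalg.norm(v),'depth z',np.median(depthpts(n,q,I['d'])[:,2]))
# depth: gasket floor dark pixels, plane fit
ys,xs=np.mgrid[202:246,248:282];q=np.c_[xs.ravel(),ys.ravel()];P=depthpts('top',q,T['d']);P=P[P[:,2]>100]
m=P.mean(0);A=np.linalg.lstsq(np.c_[P[:,:2]-m[:2],np.ones(len(P))],P[:,2],rcond=None)[0]
print('seat plane at',m,'slope',np.degrees(np.arctan(np.hypot(*A[:2]))),'yaw',np.degrees(np.arctan2(A[1],A[0])),A)
# dark recess in top
ce,q,bx=blob(T['p'],(0,0,0),(179,255,45),(238,190,292,256));print('dark px',bx,len(q)); print(plane('top',bx,175))
# depth profile rows across y for wall edges
D=T['d'];q=np.array([(x,225) for x in range(228,302)]);P=depthpts('top',q,D);print(np.c_[q[:,0],P[:,1:]].round(0).tolist())
```

```text
[[23, 85, 36], [21, 87, 38], [22, 74, 38], [28, 174, 101], [28, 199, 176], [28, 199, 176], [28, 201, 175], [28, 163, 152], [98, 84, 88], [110, 157, 107]] [25, 112, 177]
top lip 54 [[484.87  16.29 179.2 ]
 [492.71  16.62 179.2 ]
 [494.57 -40.46 179.2 ]
 [486.73 -40.75 179.2 ]] mean [489.72 -12.07 179.2 ] dz [489.05  -6.87 178.74]
yaw 1.8683530266666537Traceback (most recent call last):
  File "<stdin>", line 5, in <module>
  File "h.py", line 19, in blob
    n,l,s,c=cv2.connectedComponentsWithStats(k);i=1+np.argmax(s[1:,4]);q=np.argwhere(l==i)[:,::-1]
                                                    ~~~~~~~~~^^^^^^^^^
    return _wrapfunc(a, 'argmax', axis=axis, out=out, **kwds)
    return bound(*args, **kwds)
ValueError: attempt to get argmax of an empty sequence
```

Run:
```python
from h import *
T=np.load('top0.npz');S=np.load('scene0.npz')
for n,I,r,lo in(('top',T,(230,245,292,268),(26,140,90)),('scene',S,(330,215,390,245),(24,140,60))):
    ce,q,bx=blob(I['p'],lo,(32,255,255),r);X=plane(n,bx,179.2);P=depthpts(n,q,I['d'])
    print(n,'lip',len(q),X,'mean',X.mean(0),'dz',np.median(P,0)); v=max([X[1]-X[0],X[2]-X[1]],key=np.linalg.norm);print('yaw',(np.degrees(np.arctan2(v[1],v[0]))%180)-90)
for n,I,r in(('top',T,(235,150,290,170)),('scene',S,(365,230,420,255))):
    ce,q,bx=blob(I['p'],(0,150,70),(6,255,255),r);X=plane(n,bx,350);v=max([X[1]-X[0],X[2]-X[1]],key=np.linalg.norm)
    print(n,'red mean',X.mean(0),'yaw',(np.degrees(np.arctan2(v[1],v[0]))%180)-90,np.linalg.norm(v),'depth z',np.median(depthpts(n,q,I['d'])[:,2]))
ys,xs=np.mgrid[202:246,248:282];q=np.c_[xs.ravel(),ys.ravel()];P=depthpts('top',q,T['d']);P=P[P[:,2]>100]
m=P.mean(0);A=np.linalg.lstsq(np.c_[P[:,:2]-m[:2],np.ones(len(P))],P[:,2],rcond=None)[0]
print('seat plane at',m,'slope',np.degrees(np.arctan(np.hypot(*A[:2]))),'yaw',np.degrees(np.arctan2(A[1],A[0])),A)
# black recess limits per row: first/last dark px
g=T['p'].max(2)
for y,x0 in((240,265),(230,265),(220,265),(210,265)):
    b=T['p'][y].astype(int); blue=(b[:,2]-b[:,0]>25); xs=np.where(blue)[0]; xs=xs[(xs>230)&(xs<300)]
    P=depthpts('top',[(x,y) for x in xs],T['d']); print(y,[(int(x),*p.round(0).astype(int).tolist()) for x,p in zip(xs,P)])
```

```text
top lip 236 [[484.56  89.53 179.2 ]
 [497.5   89.53 179.2 ]
 [495.17 -43.58 179.2 ]
 [482.25 -43.41 179.2 ]] mean [489.87  23.01 179.2 ] dz [489.37  23.04 178.5 ]
yaw -1.0033779314785107
scene lip 77 [[488.45 -42.99 179.2 ]
 [490.54  88.61 179.2 ]
 [498.61  86.9  179.2 ]
 [496.39 -44.12 179.2 ]] mean [493.49  22.1  179.2 ] dz [493.11  22.36 180.4 ]
yaw -0.9093197448994346
top red mean [693.25  19.19 350.  ] yaw 1.8237671560659408 85.2343178938058 depth z 354.58676402410947
scene red mean [697.1   20.54 350.  ] yaw -2.990181296588702 87.26548656808181 depth z 354.253890421646
seat plane at [574.19  16.59 173.19] slope 52.77028008081415 yaw -138.2145660611619 [ -0.98  -0.88 173.19]
240 [(237, 528, 87, 173), (238, 530, 85, 163), (239, 529, 82, 167), (284, 536, -35, 149), (285, 533, -39, 170), (286, 534, -41, 165), (287, 533, -44, 172)]
230 [(237, 553, 87, 183), (238, 554, 85, 177), (239, 554, 82, 177), (241, 558, 79, 157), (285, 558, -38, 180), (286, 557, -41, 184), (287, 558, -43, 179)]
220 [(238, 579, 85, 188), (239, 578, 82, 193), (241, 583, 80, 166), (285, 585, -37, 175), (286, 306, -87, 1654), (287, 582, -43, 193), (288, 582, -45, 191)]
210 [(238, 603, 85, 197), (239, 602, 82, 205), (241, 607, 79, 181), (247, 608, 64, 180), (285, 611, -36, 179), (286, 606, -40, 204), (287, 606, -42, 202), (288, 606, -45, 203)]
```

```bash
python3 -m creep '{"translation":[[2.5,3,-1],[5,6,-2],[7.5,9,-3],[10,12,-4],[12.5,15.5,-5.5],[15,19,-7],[17.5,22.5,-9],[19.35,24.83,-11]],"delta_rot":[[0,0,10],[0,0,20],[0,0,30],[0,0,40],[0,0,50],[0,0,60],[0,0,69],[0,0,76.8]],"hand":[8.5,8.5,8.5,8.5,8.5,8.5,8.5,8.5]}'
python3 - <<'E'
from h import *
T,d=get_image('top');np.savez('top1.npz',p=T,d=d);s=read_state();print(s['position'],R.from_quat(s['ee_rot']).as_matrix(),s['joints'])
for n,I in(('top',np.load('top0.npz')),('scene',np.load('scene0.npz'))):
  for nm,lo,hi,r,z in(('lip',(26,140,60),(32,255,255),(230,245,292,268) if n=='top' else (330,215,390,245),179.2),('red',(0,150,70),(6,255,255),(235,150,290,170) if n=='top' else(365,230,420,255),350)):
    ce,q,_=blob(I['p'],lo,hi,r);X=plane(n,q,z)[:,:2];v=np.linalg.svd(X-X.mean(0))[2][0];print(n,nm,X.mean(0),(np.degrees(np.arctan2(v[1],v[0]))%180)-90)
E
```

```text
clock: 1.1
position: [476.0, -307.9, 120.5]
ee_rot: [0.788, -0.616, -0.0, -0.0]
contact_force: [0.0, -0.6, -0.2]
gripper_width: 84.9
grasp_force: 0.0
[ 476.2  -305.55  117.61] [[ 0.25 -0.97 -0.  ]
 [-0.97 -0.25  0.  ]
 [-0.    0.   -1.  ]] [-0.28  0.4  -0.29 -0.   -0.89  0.53]
top lip [489.77  23.57] -1.2283963414588186
top red [693.55  19.03] -0.6954872884771248
scene lip [493.71  31.06] -12.029896894360988
scene red [696.8   19.85] -1.1294812208178513
```

```bash
python3 -m creep '{"translation":[[0,0,0],[0,0,-3],[0,0,-6],[0,0,-8.7],[0,0,-8.7]],"delta_rot":[[0,0,-0.6],[0,0,-0.6],[0,0,-0.6],[0,0,-0.6],[0,0,-0.6]],"hand":[8.5,8.5,8.5,8.5,8.5]}'
python3 - <<'E'
from h import *
s=read_state();print(s['position'],R.from_quat(s['ee_rot']).as_matrix()[:,1],s['contact_force'])
E
```

```text
clock: 1.78
position: [473.6, -310.0, 33.1]
ee_rot: [0.782, -0.624, -0.002, 0.001]
contact_force: [-0.8, 0.6, 0.5]
gripper_width: 85.3
grasp_force: 0.0
[ 473.56 -310.03   33.05] [-0.97 -0.22  0.  ] [-0.82  0.57  0.48]
```

```bash
python3 -m creep '{"translation":[[0,0,0],[0,0,0],[0,0,0],[0,0,0],[0,0,0],[0,0,0]],"delta_rot":[[0,0,0],[0,0,0],[0,0,0],[0,0,0],[0,0,0],[0,0,0]],"hand":[0.5,0.5,0.5,0.5,0.5,0.5]}'
```

```text
clock: 2.52
position: [476.0, -309.7, 35.2]
ee_rot: [0.783, -0.622, 0.001, -0.0]
contact_force: [-0.4, 1.0, 5.7]
gripper_width: 14.8
grasp_force: 59.9
```

```bash
python3 -m creep '{"translation":[[0,0,3],[0,0,7],[0,0,12],[0,0,18],[0,0,24],[0,0,24]],"delta_rot":[[0,0,0],[0,0,0],[0,0,0],[0,0,0],[0,0,0],[0,0,0]],"hand":[0.5,0.5,0.5,0.5,0.5,0.5]}'
cat >> h.py <<'E'
BO=np.array([572.5,21.7,175.]);RB=R.from_euler('z',-1.0,degrees=True)*R.from_euler('y',-25,degrees=True)
E
python3 - <<'E'
from h import *
T=np.load('top0.npz');S=np.load('scene0.npz')
for c in(246,254,262,270):
    q=np.array([(c,y) for y in range(165,266)]);P=RB.inv().apply(depthpts('top',q,T['d'])-BO);print(c,[(y,int(a[0]),int(a[2])) for y,a in zip(q[:,1],P) if a[2]>-30 and (y<205 or y>235 or y%6==0)])
print('lip mean in bed top/scene',RB.inv().apply(np.array([[489.8,23.3,179.2],[493.6,23,179.2]])-BO))
s,d=get_image('scene');t,e=get_image('top');np.savez('2.npz',s=s,d=d,t=t,e=e)
cv2.imwrite('pics/lift.png',np.hstack([s[150:400,180:500],t[130:380,200:520]])[:,:,::-1]);print(read_state()['position'])
E
```

```text
clock: 3.28
position: [477.3, -310.4, 279.3]
ee_rot: [0.783, -0.622, 0.005, -0.002]
contact_force: [0.1, 1.1, -3.8]
gripper_width: 14.7
grasp_force: 59.1
246 [(np.int64(175), 123, -26), (np.int64(176), 122, -13), (np.int64(177), 121, -7), (np.int64(178), 118, -8), (np.int64(179), 115, -10), (np.int64(180), 113, -10), (np.int64(181), 110, -11), (np.int64(182), 117, 39), (np.int64(183), 114, 37), (np.int64(184), 112, 44), (np.int64(185), 109, 39), (np.int64(186), 106, 37), (np.int64(187), 95, -7), (np.int64(188), 91, -11), (np.int64(189), 89, -10), (np.int64(190), 87, -5), (np.int64(191), 83, -12), (np.int64(192), 80, -14), (np.int64(193), 81, 1), (np.int64(194), 80, 11), (np.int64(195), 79, 16), (np.int64(196), 75, 11), (np.int64(197), 69, -3), (np.int64(198), 66, -3), (np.int64(199), 64, -2), (np.int64(200), 62, 0), (np.int64(201), 60, 3), (np.int64(202), 55, -5), (np.int64(203), 54, 0), (np.int64(204), 52, 4), (np.int64(210), 35, 1), (np.int64(216), 20, 4), (np.int64(222), 3, 1), (np.int64(228), -14, -4), (np.int64(234), -32, -9), (np.int64(236), -36, -4), (np.int64(237), -40, -9), 
[... 4700 characters left out ...]
p.int64(240), -46, -12), (np.int64(241), -48, -9), (np.int64(242), -51, -10), (np.int64(243), -54, -12), (np.int64(244), -55, -6), (np.int64(245), -61, -14), (np.int64(246), -62, -10), (np.int64(247), -66, -12), (np.int64(248), -68, -12), (np.int64(249), -68, -2), (np.int64(250), -70, 0), (np.int64(251), -71, 5), (np.int64(252), -75, 1), (np.int64(253), -81, -7), (np.int64(254), -70, 35), (np.int64(255), -71, 39), (np.int64(256), -76, 33), (np.int64(257), -78, 35), (np.int64(258), -79, 39), (np.int64(259), -82, 39), (np.int64(260), -83, 45), (np.int64(261), -84, 49), (np.int64(262), -89, 42)]
lip mean in bed top/scene [[-73.19   0.16  38.76]
 [-69.74  -0.08  37.16]]
[ 474.5  -308.68  272.91]
```

View pics/lift.png

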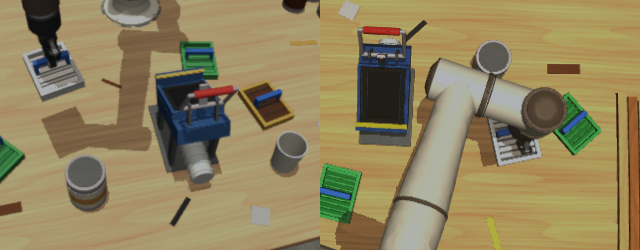

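The panel hangs in the gripper: scene crop (52,68), top crop (515,140). The bed model matches the depth: ridge at 78–83, lip top at z≈39, hinge at 114. Next I'll compute the insertion poses.

```bash
cat >> h.py <<'E'
C0=np.array([475.34,-309.52,274.3]);Y0=13.1;OFF=34.3
def cmd(px,pz,t,py=0,c=C0,dR=R.identity()):
    """bed-frame panel pose -> shift (cm) and turn (deg) from lift pose; or from pose (c,dR)"""
    Rp=RB*R.from_euler('y',-t,degrees=True); tcp=BO+RB.apply([px,py,pz])+Rp.apply([0,0,OFF])
    rel=Rp*R.from_euler('z',-Y0,degrees=True)
    return tcp,(tcp-c)/10,(rel*dR.inv()).as_rotvec(degrees=True),rel
E
python3 - <<'E'
from h import *
a=cmd(18.5,98,10);print('above',*a[:3])
for k in(.25,.5,.75):print(k,(R.from_rotvec(a[2]*k,degrees=True)).as_rotvec(degrees=True))
for n,w in(('in0',(18.5,58,10)),('in1',(18.5,18,10)),('slid',(2,15,10)),('t5',(0.5,8,5)),('t0',(0,1,0)),('seat',(0,-1,0))):
    b=cmd(*w,c=a[0],dR=a[3]);print(n,*b[:3])
E
```

```text
above [528.18  22.47 299.73] [ 5.28 33.2   2.54] [  3.7  -34.89 -13.66]
0.25 [ 0.92 -8.72 -3.41]
0.5 [  1.85 -17.45  -6.83]
0.75 [  2.77 -26.17 -10.24]
in0 [545.09  22.18 263.48] [ 1.69 -0.03 -3.63] [0. 0. 0.]
in1 [561.99  21.88 227.23] [ 3.38 -0.06 -7.25] [0. 0. 0.]
slid [548.3   22.12 217.54] [ 2.01 -0.04 -8.22] [0. 0. 0.]
t5 [552.43  22.05 212.17] [ 2.42 -0.04 -8.76] [0.09 5.   0.  ]
t0 [557.58  21.96 206.99] [ 2.94 -0.05 -9.27] [ 0.17 10.   -0.  ]
seat [558.43  21.95 205.18] [ 3.02 -0.05 -9.46] [ 0.17 10.   -0.  ]
```

```bash
python3 -m creep '{"translation":[[1,4,3],[2,9,6],[3,14,7],[4,19,7],[5,24,7],[5.3,29,7],[5.28,33.2,6],[5.28,33.2,2.54]],"delta_rot":[[0.5,-4,-1.7],[0.92,-8.72,-3.41],[1.4,-13,-5.1],[1.85,-17.45,-6.83],[2.3,-21.8,-8.5],[2.77,-26.17,-10.24],[3.2,-30.5,-12],[3.7,-34.89,-13.66]],"hand":[0.5,0.5,0.5,0.5,0.5,0.5,0.5,0.5]}'; python3 -m creep '{"translation":[[0,0,0],[0,0,0],[0,0,0],[0,0,0]],"delta_rot":[[0,0,0],[0,0,0],[0,0,0],[0,0,0]],"hand":[0.5,0.5,0.5,0.5]}'
python3 - <<'E'
from h import *
s,d=get_image('scene');t,e=get_image('top');np.savez('3.npz',s=s,d=d,t=t,e=e)
A=cv2.resize(s[150:330,280:460],None,fx=2.2,fy=2.2);B=cv2.resize(t[140:320,180:360],None,fx=2.2,fy=2.2)
cv2.imwrite('pics/above.png',np.hstack([A,B])[:,:,::-1]);st=read_state();print(st['position']);Rt=R.from_quat(st['ee_rot']).as_matrix();print(Rt)
print('panel axes in bed',RB.inv().as_matrix()@Rt)
E
```

```text
clock: 4.38
position: [528.0, 26.5, 299.0]
ee_rot: [-0.67, 0.679, -0.213, 0.212]
contact_force: [3.6, -2.8, -2.2]
gripper_width: 14.6
grasp_force: 59.3
clock: 4.88
position: [529.5, 22.4, 301.7]
ee_rot: [-0.667, 0.681, -0.215, 0.212]
contact_force: [-0.5, -0.7, -3.9]
gripper_width: 14.9
grasp_force: 59.6
[529.01  22.27 301.22]
[[-0.02 -0.82  0.57]
 [-1.    0.02 -0.01]
 [-0.   -0.57 -0.82]]
panel axes in bed [[-0.   -0.98  0.17]
 [-1.    0.   -0.  ]
 [-0.   -0.17 -0.98]]
```

View pics/above.png

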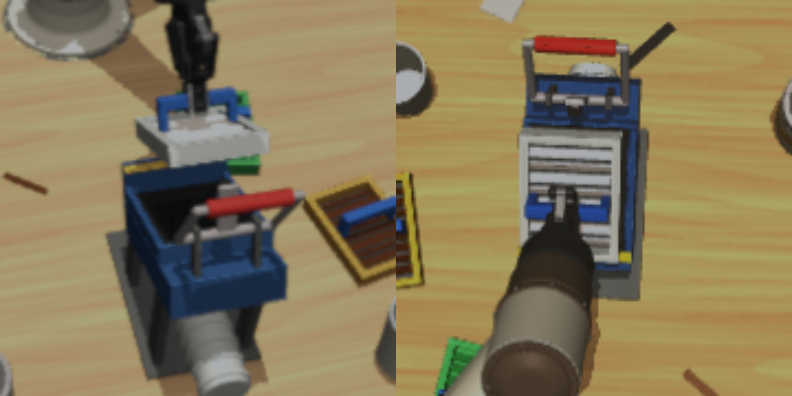

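The panel is tilted with its low end towards the lip: handle at scene crop (198,103), panel at top crop (570,195), lip corner at (625,257). Before lowering it, I'll check the lateral alignment numerically.

Run:
```python
from h import *
Z=np.load('3.npz');t=Z['t'];c=get_calibration('top')
ce,q,bx=blob(t,(105,90,60),(125,255,255),(235,222,278,245));print('handle px',q.min(0),q.max(0),len(q))
X=plane('top',bx,330);Xb=RB.inv().apply(X-BO);print('handle box bed',Xb)
ce,q,bx=blob(t,(0,0,110),(179,50,255),(230,190,290,265));print('panel box px',bx)
# panel top-face corners: expected heights
Rp=RB*R.from_euler('y',-10,degrees=True);K=np.array([[75,55,24],[75,-55,24],[-75,-55,24],[-75,55,24],[0,45,60],[0,-45,60]])
W=BO+RB.apply([18.5,0,98])+Rp.apply(K)
Cr=R.from_quat(c['attitude']).inv();px=cv2.projectPoints(Cr.apply(W-c['xyz']),np.zeros(3),np.zeros(3),c['intrinsics'],c['dist'])[0][:,0];print('expected',px)
c=get_calibration('scene');Cr=R.from_quat(c['attitude']).inv();px=cv2.projectPoints(Cr.apply(W-c['xyz']),np.zeros(3),np.zeros(3),c['intrinsics'],c['dist'])[0][:,0];print('expected scene',px)
ce,q,bx=blob(Z['s'],(105,90,60),(125,255,255),(345,185,392,205));print('scene handle',bx)
```

```text
handle px [263 229] [276 240] 124
handle box bed [[ 29.61 -13.88 157.22]
 [ 30.99 -44.35 156.57]
 [  7.36 -45.84 167.59]
 [  5.98 -15.46 168.23]]
panel box px [[234.33 257.77]
 [236.09 197.86]
 [282.05 199.21]
 [280.29 259.13]]
expected [[235.41 201.14]
 [281.92 203.4 ]
 [280.3  259.48]
 [235.92 257.26]
 [237.87 236.56]
 [275.93 238.45]]
expected scene [[401.09 208.87]
 [355.5  215.57]
 [340.08 203.03]
 [380.61 197.29]
 [385.48 188.96]
 [350.04 193.85]]
scene handle [[372.3  192.69]
 [382.91 186.06]
 [392.35 201.16]
 [381.74 207.79]]
```

```bash
python3 -m creep '{"translation":[[0.85,-0.02,-1.8],[1.69,-0.03,-3.63],[2.5,-0.05,-5.4],[3.0,-0.06,-6.4],[3.38,-0.06,-7.25],[3.38,-0.06,-7.25],[3.38,-0.06,-7.25]],"delta_rot":[[0,0,0],[0,0,0],[0,0,0],[0,0,0],[0,0,0],[0,0,0],[0,0,0]],"hand":[0.5,0.5,0.5,0.5,0.5,0.5,0.5]}'
python3 - <<'E'
from h import *
s,d=get_image('scene');t,e=get_image('top');np.savez('4.npz',s=s,d=d,t=t,e=e)
A=cv2.resize(s[180:300,310:440],None,fx=3,fy=3);B=cv2.resize(t[160:280,210:330],None,fx=3,fy=3)
cv2.imwrite('pics/in1.png',np.hstack([A,B])[:,:,::-1]);st=read_state();print(st['position'],st['contact_force'],st['wrist_torque'])
E
```

```text
clock: 5.85
position: [562.5, 22.8, 234.3]
ee_rot: [-0.669, 0.682, -0.212, 0.208]
contact_force: [-0.8, 1.5, -2.6]
gripper_width: 15.2
grasp_force: 59.6
[562.25  22.72 234.17] [-0.26 -0.54 -3.87] [0.06 1.71 0.02]
```

View pics/in1.png

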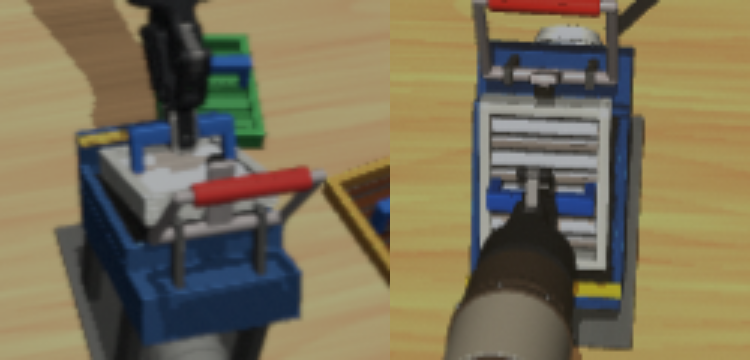

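The panel sits over the recess between the walls, its low end just behind the lip (top crop (545,265) against the lip at (600,290)). But z reads 7 mm above the commanded value, so I'll check that.

```bash
python3 -m creep '{"translation":[[0,0,0],[0,0,0]],"delta_rot":[[0,0,0],[0,0,0]],"hand":[0.5,0.5]}'
python3 - <<'E'
from h import *
st=read_state();print(st['position'],st['contact_force'],st['wrist_torque'],st['joints'],st['joint_vel'],st['joint_efforts']);print(RB.inv().as_matrix()@R.from_quat(st['ee_rot']).as_matrix())
Z=np.load('4.npz')
Rp=RB*R.from_euler('y',-10,degrees=True);K=np.array([[75,55,24],[75,-55,24],[-75,-55,24],[-75,55,24],[0,45,60],[0,-45,60]])
for dz in(0,7):
  W=BO+RB.apply([18.5,0,18])+[0,0,dz]+Rp.apply(K)
  for n in('scene','top'):
    c=get_calibration(n);Cr=R.from_quat(c['attitude']).inv();px=cv2.projectPoints(Cr.apply(W-c['xyz']),np.zeros(3),np.zeros(3),c['intrinsics'],c['dist'])[0][:,0];print(dz,n,px.tolist())
print(blob(Z['s'],(105,90,60),(125,255,255),(350,215,390,235))[2],blob(Z['t'],(0,0,110),(179,50,255),(230,190,290,255))[2])
E
```

```text
clock: 6.2
position: [562.0, 22.3, 233.6]
ee_rot: [-0.669, 0.682, -0.212, 0.207]
contact_force: [0.4, 0.0, -3.2]
gripper_width: 14.9
grasp_force: 59.6
[562.    22.33 233.61] [ 0.45  0.05 -3.23] [0.02 1.7  0.03] [ 0.24  0.03 -0.89  1.13 -0.16 -1.34] [-0.  0. -0. -0. -0. -0.] [  0.02 -20.01  18.35   1.55   0.38  -0.  ]
[[-0.   -0.99  0.17]
 [-1.    0.   -0.  ]
 [ 0.   -0.17 -0.99]]
0 scene [[400.6828985829409, 239.60388365719788], [356.5639137593632, 246.64397326695183], [341.4787338270635, 230.859833815103], [380.8582331887556, 224.85741591784912], [385.6102924172652, 218.72333194225877], [351.2392017364661, 223.88677272211936]]
0 top [[239.61991387102336, 194.28361610114266], [283.62456556241585, 196.42050361868604], [281.9952217596274, 249.90277983127163], [239.89012656199512, 247.80365494428656], [241.92896475364324, 227.78306800666917], [277.9503320513223, 229.56200832304367]]
7 scene [[401.1643856982199, 237.76274245715064], [356.8332851280213, 244.80518106513142], [341.64845476428064, 229.16411240302185], [381.1967414820148, 223.1612582049872], [385.9941312856482, 216.87762108827263], [351.4666805362148, 222.03974559980261]]
7 top [[239.32488258168647, 193.63321699428042], [283.54196714154443, 195.77938014627176], [281.9079596100583, 249.53793266100485], [239.60741417885794, 247.4292993397841], [241.64367493804173, 227.29418682284646], [277.8396194780708, 229.0812869362048]]
[[351.92 221.51]
 [365.7  219.22]
 [367.86 232.19]
 [354.08 234.49]] [[238.55 248.09]
 [240.04 191.55]
 [283.14 192.69]
 [281.65 249.23]]
```

J5 is at its −0.16 limit: the wrist is nearly straight at 35° tilt. The geometry also allows a smaller tilt of about 6°. I'll fit a quick kinematic model to see where J5 stays in range.

```bash
cat > k.py <<'E'
from h import *
from scipy.optimize import least_squares
def rot(a,t): return R.from_rotvec(np.array(a)*t)
# j2 pitch about +y from vertical; forearm dir angle from down: phi=pi/2-j2+j3
def fk(j,p):
    h,a,L1,e,L2,b,d=p
    R1=rot([0,0,1],j[0]); phi=np.pi/2-j[1]+j[2]
    Rf=R1*rot([0,1,0],np.pi-phi) # z axis along forearm (sin phi,0,-cos phi)
    Rw=Rf*rot([0,0,1],SG[0]*j[3])*rot([0,1,0],SG[1]*j[4])
    P=np.array([0,0,h])+R1.apply([a+L1*np.sin(j[1]),0,L1*np.cos(j[1])])+Rf.apply([e,0,L2])+Rw.apply([0,b,d])
    return P,Rw.apply([0,0,1]),Rw*rot([0,0,1],SG[2]*j[5])
SG=[1,1,1]
E
cat > st.json <<'E'
[]
E
python3 - <<'E'
import k,itertools
from k import *
J=np.array([[-.8444,.3855,.0068,-.0004,-1.194,-.2586],[-.28,.4,-.29,0,-.89,.53],read_state()['joints']])
P=np.array([[281.6,-557.4,230.3],[476.0,-306.5,118.5],read_state()['position']]);tz=R.from_quat(read_state()['ee_rot']).as_matrix()[:,2]
print(J[2])
for s in itertools.product([1,-1],[1,-1]):
    k.SG=[*s,1]
    f=lambda p:np.r_[np.concatenate([(fk(j,p)[0]-q)*w for j,q,w in zip(J,P,(1,.3,1))]),1e-2*(p-[300,0,450,0,450,-160,250])]
    r=least_squares(f,[300,0,450,0,450,-160,250]);print(s,r.x,r.fun[:9],fk(J[2],r.x)[1],tz)
E
```

```text
[ 0.24  0.03 -0.89  1.13 -0.16 -1.34]
(1, 1) [ 625.45  893.8  -298.8   174.77 -116.44 -169.39   -7.32] [ -7.3   -6.38  -6.31   7.27  -4.08  50.89 -11.82  38.39  -8.99] [ 0.67  0.01 -0.74] [ 0.57 -0.01 -0.82]
(1, -1) [ 645.19 1032.33 -466.14  207.97 -190.29 -161.99 -132.77] [ -1.75  -1.41  -7.1    8.94  -2.25  57.25  -8.1   21.65 -10.11] [ 0.5   0.27 -0.82] [ 0.57 -0.01 -0.82]
(-1, 1) [ -25.38 -207.83  333.75 -418.86  741.63 -162.27 -229.97] [-1.75 -1.78  1.11 -1.9   0.78 -9.36 -1.61  8.62  1.73] [ 0.6   0.3  -0.74] [ 0.57 -0.01 -0.82]
(-1, -1) [ 178.17    7.35  549.28    7.07  423.08 -160.12  293.66] [-0.18 -0.26  0.13 -0.28  0.99 -0.85 -0.02  0.46  0.14] [ 0.57 -0.01 -0.82] [ 0.57 -0.01 -0.82]
```

```bash
sed -i 's/^SG=.*/SG=[-1,-1,1];PA=[178.17,7.35,549.28,7.07,423.08,-160.12,293.66]/' k.py
cat >> k.py <<'E'
def ik(tcp,z,j0):
    f=lambda j:np.r_[(fk(np.r_[j,0],PA)[0]-tcp)/100,fk(np.r_[j,0],PA)[1]-z]
    r=least_squares(f,j0,xtol=1e-12);return r.x,np.abs(r.fun).max()
def bedik(px,pz,t,j0,py=0,yaw=0,OFF=34.3):
    Rp=R.from_euler('z',yaw,degrees=True)*RB*R.from_euler('y',-t,degrees=True);tcp=BO+RB.apply([px,py,pz])+Rp.apply([0,0,OFF]);return ik(tcp,-Rp.as_matrix()[:,2],j0)
E
python3 - <<'E'
from k import *
j0=[.24,.03,-.89,1.13,-.2]
for t in(10,8,6,5):
  for s in(17,8,0):
    Az=3.5;B=-75*np.cos(np.radians(t))-24*np.sin(np.radians(t));px=-76-B+s*np.cos(np.radians(t));pz=75*np.sin(np.radians(t))+Az+s*np.sin(np.radians(t))
    j,e=bedik(px,pz,t,j0);print(t,s,round(px,1),round(pz,1),j,round(e,5))
for w in((0,4,3),(0,1,0),(0,-3,0),(0,60,0)):
    j,e=bedik(*w,j0);print(w,j,e)
E
```

```text
10 17 18.8 19.5 [ 0.1   0.03 -0.92  1.47 -0.07] 0.0
10 8 9.9 17.9 [-0.03  0.03 -0.94  1.8   0.  ] 0.00368
10 0 2.0 16.5 [-0.03  0.02 -0.95  1.81  0.  ] 0.01037
8 17 18.4 16.3 [ 0.29  0.05 -0.85  0.96 -0.2 ] 0.0
8 8 9.5 15.1 [ 0.26  0.04 -0.89  1.07 -0.17] 0.0
8 0 1.6 13.9 [ 0.22  0.03 -0.92  1.18 -0.14] 0.0
6 17 18.0 13.1 [ 0.35  0.06 -0.78  0.73 -0.28] 0.0
6 8 9.1 12.2 [ 0.34  0.06 -0.82  0.78 -0.26] 0.0
6 0 1.1 11.3 [ 0.33  0.05 -0.85  0.84 -0.24] 0.0
5 17 17.7 11.5 [ 0.37  0.07 -0.75  0.64 -0.32] 0.0
5 8 8.8 10.7 [ 0.36  0.06 -0.78  0.69 -0.3 ] 0.0
5 0 0.8 10.0 [ 0.36  0.06 -0.81  0.73 -0.28] 0.0
(0, 4, 3) [ 0.38  0.08 -0.75  0.59 -0.34] 8.526512829121202e-15
(0, 1, 0) [ 0.4   0.1  -0.66  0.42 -0.44] 3.552713678800501e-16
(0, -3, 0) [ 0.4   0.11 -0.67  0.43 -0.42] 5.24735810358834e-14
(0, 60, 0) [ 0.44 -0.   -0.6   0.33 -0.6 ] 1.1368683772161603e-15
```

Run:
```python
from h import *
a=cmd(18.5,18,10)
for w in((18,20,8),(18,14,6),(1.1,12,6)):print(w,*[x for x in cmd(*w,c=a[0],dR=a[3])[:3]])
```

```text
(18, 20, 8) [561.68  21.89 229.5 ] [-0.03  0.    0.23] [ 0.03  2.   -0.  ]
(18, 14, 6) [565.23  21.83 224.7 ] [ 0.32 -0.01 -0.25] [ 0.07  4.   -0.  ]
(1.1, 12, 6) [550.76  22.08 215.74] [-1.12  0.02 -1.15] [ 0.07  4.   -0.  ]
```

```bash
python3 -m creep '{"translation":[[0,0,0.23],[0.1,0,0.1],[0.32,0,-0.25],[0.32,0,-0.25],[0.32,0,-0.25]],"delta_rot":[[0,2,0],[0,3,0],[0.07,4,0],[0.07,4,0],[0.07,4,0]],"hand":[0.5,0.5,0.5,0.5,0.5]}'
python3 - <<'E'
from h import *
st=read_state();print(st['position'],st['contact_force'],st['wrist_torque'],st['joints']);M=RB.inv().as_matrix()@R.from_quat(st['ee_rot']).as_matrix();print(M[:,2],np.degrees(np.arcsin(M[0,2])))
E
```

```text
clock: 6.82
position: [564.9, 21.9, 230.7]
ee_rot: [-0.676, 0.689, -0.188, 0.183]
contact_force: [-0.1, -0.2, -2.6]
gripper_width: 15.0
grasp_force: 59.5
[564.93  21.9  230.69] [-0.08 -0.2  -2.63] [ 0.03  1.49 -0.01] [ 0.37  0.06 -0.75  0.64 -0.33 -0.96]
[ 0.1 -0.  -1. ] 5.462998945194224
```

```bash
python3 -m creep '{"translation":[[0.03,0,-0.3],[0.03,0,-0.6],[0.03,0,-0.6]],"delta_rot":[[0,-0.5,0],[0,-0.5,0],[0,-0.5,0]],"hand":[0.5,0.5,0.5]}'
python3 - <<'E'
from h import *
st=read_state();print(st['position'],st['contact_force'],st['wrist_torque'],st['joints']);M=RB.inv().as_matrix()@R.from_quat(st['ee_rot']).as_matrix();print(M[:,2],np.degrees(np.arcsin(M[0,2])))
E
```

```text
clock: 7.2
position: [565.1, 21.6, 224.4]
ee_rot: [-0.675, 0.688, -0.191, 0.186]
contact_force: [0.1, -0.1, -3.1]
gripper_width: 15.1
grasp_force: 59.5
[565.11  21.56 224.41] [ 0.06 -0.06 -3.14] [ 0.02  1.56 -0.  ] [ 0.35  0.06 -0.78  0.73 -0.29 -1.03]
[ 0.1  -0.   -0.99] 5.927608041758142
```

```bash
python3 -m creep '{"translation":[[-0.5,0.01,-0.3],[-1.0,0.02,-0.6],[-1.45,0.02,-0.9],[-1.45,0.02,-0.9],[-1.45,0.02,-0.9]],"delta_rot":[[0,0,0],[0,0,0],[0,0,0],[0,0,0],[0,0,0]],"hand":[0.5,0.5,0.5,0.5,0.5]}'
python3 - <<'E'
from h import *
st=read_state();print(st['position'],st['contact_force'],st['wrist_torque'],st['joints'])
s,d=get_image('scene');t,e=get_image('top');np.savez('5.npz',s=s,d=d,t=t,e=e)
A=cv2.resize(s[195:295,320:430],None,fx=3.6,fy=3.6);B=cv2.resize(t[170:270,220:320],None,fx=3.6,fy=3.6)
cv2.imwrite('pics/slid.png',np.hstack([A,B])[:,:,::-1])
E
```

```text
clock: 7.82
position: [551.2, 22.4, 216.1]
ee_rot: [-0.675, 0.688, -0.191, 0.187]
contact_force: [0.1, -0.0, -3.6]
gripper_width: 14.6
grasp_force: 59.6
[551.16  22.39 216.1 ] [ 0.09 -0.01 -3.63] [ 0.08  1.52 -0.01] [ 0.34  0.05 -0.84  0.83 -0.25 -1.13]
```

View pics/slid.png

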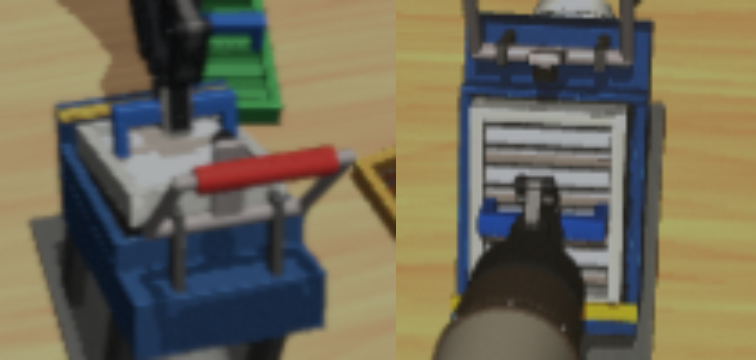

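The low edge is under the yellow lip (top crop (600,300)), with the high end just inside the ridge (crop y≈100) and no contact force. I'll feel for the stop wall.

```bash
python3 -m creep '{"translation":[[-0.09,0,-0.05],[-0.17,0,-0.1],[-0.26,0,-0.15],[-0.26,0,-0.15]],"delta_rot":[[0,0,0],[0,0,0],[0,0,0],[0,0,0]],"hand":[0.5,0.5,0.5,0.5]}'
python3 - <<'E'
from h import *
st=read_state();print(st['position'],st['contact_force'],st['wrist_torque'])
E
```

```text
clock: 8.43
position: [548.3, 22.3, 214.3]
ee_rot: [-0.675, 0.688, -0.191, 0.187]
contact_force: [0.1, 0.0, -3.9]
gripper_width: 14.8
grasp_force: 59.6
[548.35  22.26 214.29] [ 0.12  0.04 -3.93] [0.05 1.48 0.03]
```

```bash
python3 -m creep '{"translation":[[-0.09,0,-0.05],[-0.17,0,-0.1],[-0.26,0,-0.15],[-0.26,0,-0.15]],"delta_rot":[[0,0,0],[0,0,0],[0,0,0],[0,0,0]],"hand":[0.5,0.5,0.5,0.5]}'
python3 - <<'E'
from h import *
st=read_state();print(st['position'],st['contact_force'],st['wrist_torque'])
E
```

```text
clock: 8.93
position: [547.4, 22.5, 214.8]
ee_rot: [-0.674, 0.688, -0.192, 0.188]
contact_force: [6.2, -2.4, 0.5]
gripper_width: 15.2
grasp_force: 59.5
[547.45  22.53 214.8 ] [ 6.21 -2.36  0.5 ] [-0.78 -0.38 -0.51]
```

```bash
sed -i 's/^BO=.*;RB=/BO=np.array([570.7,21.7,174.2]);RB=/' h.py
python3 - <<'E'
from h import *
c=np.array([545.7,22.2,212.8])
for w in((1,11.5,6),(1,8,4),(.7,5.5,2.5),(.3,2.5,0.5),(0,1,0),(0,-1.5,0)):
    a=cmd(*w,c=c);print(w,a[0],a[1],'ry',6-w[2])
E
```

```text
(1, 11.5, 6) [549.08  22.08 214.45] [ 0.34 -0.01  0.16] ry 0
(1, 8, 4) [551.6   22.03 211.87] [ 0.59 -0.02 -0.09] ry 2
(0.7, 5.5, 2.5) [553.17  22.01 209.9 ] [ 0.75 -0.02 -0.29] ry 3.5
(0.3, 2.5, 0.5) [555.15  21.97 207.55] [ 0.95 -0.02 -0.52] ry 5.5
(0, 1, 0) [555.78  21.96 206.19] [ 1.01 -0.02 -0.66] ry 6
(0, -1.5, 0) [556.84  21.94 203.93] [ 1.11 -0.03 -0.89] ry 6
```

```bash
python3 -m creep '{"translation":[[0.34,0,0.16],[0.46,0,0.04],[0.59,-0.01,-0.09],[0.67,-0.01,-0.19],[0.75,-0.01,-0.29],[0.85,-0.02,-0.4],[0.95,-0.02,-0.52],[0.95,-0.02,-0.52]],"delta_rot":[[0,0,0],[0,1,0],[0,2,0],[0,2.8,0],[0,3.5,0],[0,4.5,0],[0,5.5,0],[0,5.5,0]],"hand":[0.5,0.5,0.5,0.5,0.5,0.5,0.5,0.5]}'
python3 - <<'E'
from h import *
st=read_state();print(st['position'],st['contact_force'],st['wrist_torque'],st['joints']);M=RB.inv().as_matrix()@R.from_quat(st['ee_rot']).as_matrix();print(M)
E
```

```text
clock: 9.93
position: [555.3, 22.5, 207.1]
ee_rot: [-0.683, 0.696, -0.158, 0.153]
contact_force: [-0.5, -0.5, -2.2]
gripper_width: 14.9
grasp_force: 59.6
[555.26  22.45 207.11] [-0.46 -0.49 -2.23] [0.03 1.29 0.  ] [ 0.4   0.1  -0.68  0.45 -0.42 -0.8 ]
[[-0.   -1.    0.01]
 [-1.    0.   -0.  ]
 [ 0.   -0.01 -1.  ]]
```

```bash
python3 -m creep '{"translation":[[0.03,0,-0.08],[0.06,0,-0.14],[0.1,0,-0.23],[0.1,0,-0.23]],"delta_rot":[[0,0.3,0],[0,0.5,0],[0,0.5,0],[0,0.5,0]],"hand":[0.5,0.5,0.5,0.5]}'
python3 - <<'E'
from h import *
st=read_state();print(st['position'],st['contact_force'],st['wrist_torque'])
E
```

```text
clock: 10.42
position: [555.8, 21.9, 205.5]
ee_rot: [-0.684, 0.697, -0.155, 0.15]
contact_force: [-5.2, 1.0, 1.4]
gripper_width: 14.6
grasp_force: 60.5
[555.81  21.91 205.46] [-5.24  0.99  1.41] [0.44 2.06 0.15]
```

```bash
python3 -m creep '{"translation":[[0.04,0,-0.09],[0.08,0,-0.18],[0.08,0,-0.18]],"delta_rot":[[0,0,0],[0,0,0],[0,0,0]],"hand":[0.5,0.5,0.5]}'
python3 - <<'E'
from h import *
st=read_state();print(st['position'],st['contact_force'],st['wrist_torque']);M=RB.inv().as_matrix()@R.from_quat(st['ee_rot']).as_matrix();print(M[:,2])
F=RB.inv().apply(st['contact_force']+np.array([0,0,3.5]));print('F bed',F,'tcp bed',RB.inv().apply(st['position']-BO))
s,d=get_image('scene');t,e=get_image('top');np.savez('6.npz',s=s,d=d,t=t,e=e)
for c in(247,252,268,280):
    q=np.array([(c,y) for y in range(190,206)]);P=RB.inv().apply(depthpts('top',q,e)-BO);print(c,[(int(y),int(a[0]),int(a[2])) for y,a in zip(q[:,1],P)])
q=np.array([(x,y) for x in (248,252,256,270,274,278) for y in range(200,222)]);P=RB.inv().apply(depthpts('top',q,e)-BO);m=P[:,2]>-60;print(np.polyfit(P[m,0],P[m,2],1),np.median(P[m,2]))
E
```

```text
clock: 10.8
position: [556.5, 21.9, 204.0]
ee_rot: [-0.684, 0.697, -0.156, 0.15]
contact_force: [-7.8, 2.0, 3.9]
gripper_width: 14.9
grasp_force: 61.0
[556.51  21.91 203.98] [-7.84  2.04  3.87] [0.49 2.42 0.19]
[-0. -0. -1.]
F bed [-4.02  1.91 10.01] tcp bed [-0.27 -0.04 32.99]
247 [(190, 87, -14), (191, 86, -8), (192, 82, -12), (193, 83, 1), (194, 83, 14), (195, 80, 14), (196, 76, 8), (197, 73, 7), (198, 72, 12), (199, 71, 18), (200, 68, 19), (201, 66, 22), (202, 64, 23), (203, 57, 6), (204, 52, -3), (205, 53, 12)]
252 [(190, 87, -19), (191, 87, -5), (192, 83, -11), (193, 82, -7), (194, 82, 9), (195, 80, 12), (196, 78, 14), (197, 74, 6), (198, 73, 12), (199, 72, 23), (200, 69, 18), (201, 67, 21), (202, 66, 29), (203, 58, 7), (204, 54, 1), (205, 53, 9)]
268 [(190, 92, -6), (191, 88, -12), (192, 86, -10), (193, 84, -5), (194, 83, 2), (195, 82, 8), (196, 79, 8), (197, 77, 10), (198, 73, 6), (199, 72, 13), (200, 71, 20), (201, 67, 15), (202, 67, 25), (203, 64, 23), (204, 57, 6), (205, 55, 7)]
280 [(190, 92, -11), (191, 90, -7), (192, 86, -14), (193, 84, -12), (194, 81, -12), (195, 83, 6), (196, 81, 12), (197, 79, 13), (198, 73, -2), (199, 73, 11), (200, 74, 25), (201, 71, 23), (202, 67, 19), (203, 65, 19), (204, 386, 1452), (205, 59, 19)]
[0.35 6.13] 16.12920612113104
```

The frame face reads z≈22 mm by the ridge, and the force rises about 2 N/mm as the gasket should, so the panel is seated. I'll ease off, release and retract along the bed normal.

```bash
python3 -m creep '{"translation":[[-0.06,0,0.13],[-0.06,0,0.13],[-0.06,0,0.13],[-0.06,0,0.13],[-0.06,0,0.13]],"delta_rot":[[0,0,0],[0,0,0],[0,0,0],[0,0,0],[0,0,0]],"hand":[0.5,4,4,4,4]}'; python3 -m creep '{"translation":[[-0.6,0,1.3],[-1.5,0,3.2],[-2.7,0,5.7],[-4,0,8.5],[-5.5,0,12],[-5.5,0,14]],"delta_rot":[[0,0,0],[0,0,0],[0,0,0],[0,0,0],[0,8,0],[0,16,0]],"hand":[4,4,4,4,4,4]}';  python3 - <<'E'
from h import *
st=read_state();print(st['position'],st['contact_force'],st['joints'])
s,d=get_image('scene');t,e=get_image('top');np.savez('7.npz',s=s,d=d,t=t,e=e)
A=cv2.resize(s[195:295,320:430],None,fx=3.6,fy=3.6);B=cv2.resize(t[140:260,210:330],None,fx=3,fy=3)
cv2.imwrite('pics/rel.png',np.hstack([A,B])[:,:,::-1])
E
```

```text
clock: 11.52
position: [556.7, 22.2, 204.9]
ee_rot: [-0.684, 0.697, -0.155, 0.151]
contact_force: [0.7, -1.3, -0.1]
gripper_width: 40.0
grasp_force: 0.0
clock: 12.28
position: [500.6, 22.6, 347.9]
ee_rot: [-0.7, 0.71, -0.058, 0.053]
contact_force: [2.0, 1.5, 0.2]
gripper_width: 40.2
grasp_force: 0.0
[500.57  22.57 347.92] [1.96 1.52 0.24] [ 0.41  0.02 -0.21  0.08 -1.2  -0.45]
```

View pics/rel.png

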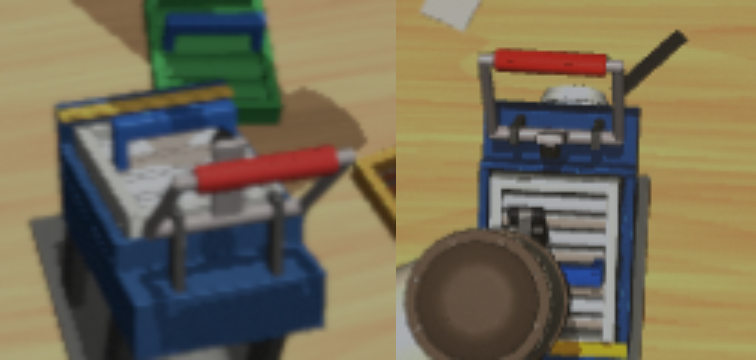

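The panel lies flat behind the ridge (top crop (555,175)), its low end under the lip (crop (590,350)), between the walls, and it's released. Next I'll take the closed fingers over the bar to its far side.

```bash
python3 -m creep '{"translation":[[0,0,4],[2,-0.1,8],[7,-0.2,9],[12,-0.25,9],[17,-0.25,9],[21,-0.25,9],[24.5,-0.25,9],[24.5,-0.25,9]],"delta_rot":[[0,4,0],[0,9,0],[0,9,0],[0,9,0],[0,9,0],[0,9,0],[0,9,0],[0,9,0]],"hand":[0,0,0,0,0,0,0,0]}'
python3 - <<'E'
from h import *
st=read_state();print(st['position'],st['contact_force'],st['joints'],R.from_quat(st['ee_rot']).as_matrix(),st['gripper_width'])
s,d=get_image('scene');ce,q,bx=blob(s,(0,150,70),(6,255,255),(365,225,420,255));print('red',ce,plane('scene',[ce],347))
E
```

```text
clock: 13.38
position: [748.9, 20.1, 428.3]
ee_rot: [-0.701, 0.713, -0.002, -0.007]
contact_force: [-1.3, -0.2, -1.2]
gripper_width: 0.1
grasp_force: 0.0
[748.94  20.06 428.34] [-1.3  -0.21 -1.18] [ 0.25  0.61  0.86  0.01 -1.83 -0.26] [[-0.02 -1.   -0.01]
 [-1.    0.02 -0.01]
 [ 0.01  0.01 -1.  ]] 0.09510055633707856
red [392.23 242.03] [[694.96  18.16 347.  ]]
```

```bash
python3 -m creep '{"translation":[[0,0,0],[0,0,-4],[0,0,-8],[0,0,-11],[0,0,-11]],"delta_rot":[[0,0,0],[0,0,0],[0,0,0],[0,0,0],[0,0,0]],"hand":[0,0,0,0,0]}'
```

```text
clock: 14.05
position: [744.5, 19.6, 324.0]
ee_rot: [-0.701, 0.713, -0.003, -0.005]
contact_force: [0.3, 0.9, 0.3]
gripper_width: -0.0
grasp_force: 0.0
```

```bash
python3 -m creep '{"translation":[[-1.5,0,0],[-2.5,0,0],[-3.3,0,0],[-4.1,0,0],[-5,0,0]],"delta_rot":[[0,0,0],[0,0,0],[0,0,0],[0,0,0],[0,0,0]],"hand":[0,0,0,0,0]}'
```

```text
clock: 14.68
position: [704.1, 19.8, 333.4]
ee_rot: [-0.701, 0.713, -0.014, 0.007]
contact_force: [15.1, 0.6, 15.0]
gripper_width: -0.2
grasp_force: 8.0
```

```bash
python3 -m creep '{"translation":[[-1,0,0],[-2,0,0],[-3,0,0],[-4,0,0],[-5,0,0],[-6,0,-0.3],[-6.8,0,-0.6],[-6.8,0,-0.6]],"delta_rot":[[0,0,0],[0,0,0],[0,0,0],[0,0,0],[0,0,0],[0,0,0],[0,0,0],[0,0,0]],"hand":[0,0,0,0,0,0,0,0]}'
python3 - <<'E'
from h import *
st=read_state();print(st['position'],st['contact_force'])
s,d=get_image('scene');t,e=get_image('top');np.savez('8.npz',s=s,d=d,t=t,e=e)
a=blob(s,(0,150,70),(6,255,255),(320,190,420,255));b=blob(t,(0,150,70),(6,255,255),(230,150,295,225));print(a[0],len(a[1]),b[0],len(b[1]),two(a[0],b[0]))
E
```

```text
clock: 15.68
position: [632.0, 20.6, 323.1]
ee_rot: [-0.702, 0.713, -0.008, 0.002]
contact_force: [6.1, 2.1, 3.6]
gripper_width: -0.4
grasp_force: 3.3
[632.02  20.57 323.08] [6.13 2.06 3.6 ]
[370.97 215.89] 104 [270.5 197. ] 98 (array([608.26,  -4.31, 341.31]), np.float64(4.698181436277587))
```

```bash
python3 -m creep '{"translation":[[-0.7,0,-0.6],[-1.4,0,-1.2],[-2.1,0,-1.8],[-2.8,0,-2.4],[-3.2,0,-2.8],[-3.2,0,-2.8]],"delta_rot":[[0,0,0],[0,0,0],[0,0,0],[0,0,0],[0,0,0],[0,0,0]],"hand":[0,0,0,0,0,0]}'
python3 - <<'E'
from h import *
st=read_state();print(st['position'],st['contact_force'])
E
```

```text
clock: 16.52
position: [601.3, 20.3, 295.3]
ee_rot: [-0.702, 0.713, -0.009, 0.003]
contact_force: [7.4, -0.0, 2.8]
gripper_width: -0.5
grasp_force: 4.4
[601.33  20.35 295.25] [ 7.41 -0.03  2.76]
```

```bash
python3 -m creep '{"translation":[[1.5,0,0],[2.5,0,3],[1.5,0,6],[-1,0,6],[-2.9,0,6],[-2.9,0,6],[-2.9,0,4.3],[-2.9,0,3]],"delta_rot":[[0,0,0],[0,0,0],[0,0,0],[0,0,0],[0,0,0],[0,0,0],[0,0,0],[0,0,0]],"hand":[0,0,0,0,0,0,0,0]}';python3 -m creep '{"translation":[[-0.1,0,-0.8],[-0.2,0,-1.6],[-0.3,0,-2.4],[-0.5,0,-3.2],[-0.7,0,-4],[-0.7,0,-4]],"delta_rot":[[0,0,0],[0,0,0],[0,0,0],[0,0,0],[0,0,0],[0,0,0]],"hand":[0,0,0,0,0,0]}'
```

```text
clock: 17.52
position: [567.9, 19.7, 320.5]
ee_rot: [-0.701, 0.713, -0.004, -0.004]
contact_force: [0.0, 0.4, 3.1]
gripper_width: -0.1
grasp_force: 2.0
clock: 18.27
position: [551.3, 18.6, 282.2]
ee_rot: [-0.701, 0.713, 0.002, -0.013]
contact_force: [-27.6, 4.7, 18.5]
gripper_width: -0.3
grasp_force: 16.2
```

```bash
python3 -m creep '{"translation":[[-0.3,0,3],[1.5,0,7],[1.5,0,7]],"delta_rot":[[0,0,0],[0,0,0],[0,0,0]],"hand":[0,0,0]}'
python3 - <<'E'
from h import *
st=read_state();print(st['position'],st['contact_force'])
s,d=get_image('scene');t,e=get_image('top');np.savez('9.npz',s=s,d=d,t=t,e=e)
a=blob(s,(0,150,70),(6,255,255),(320,190,420,255));b=blob(t,(0,150,70),(6,255,255),(230,150,295,255));print(a[0],len(a[1]),b[0],len(b[1]),a[2],b[2])
for (n,c,dd) in(('scene',a,d),('top',b,e)):
    X=depthpts(n,c[1],dd);m=np.median(X,0);print(n,m, X[:,1].min(),X[:,1].max())
# epipolar: intersect scene left/right end rays with hinge circle
o,dv=rays('scene',[a[0]])
for z in(275,280,290,300,310):
    p=plane('scene',[a[0]],z)[0];print(z,p,'radius',np.hypot(p[0]-659.6,z-253.2))
E
```

```text
clock: 18.65
position: [577.9, 19.8, 354.0]
ee_rot: [-0.701, 0.713, -0.006, -0.001]
contact_force: [-0.7, -0.7, -1.0]
gripper_width: 0.1
grasp_force: 0.0
[577.93  19.76 354.03] [-0.67 -0.74 -0.98]
[371.87 218.01] 217 [269.41 221.76] 109 [[354.72 217.04]
 [388.6  212.2 ]
 [389.52 218.64]
 [355.64 223.48]] [[260.77 224.38]
 [261.2  217.95]
 [277.4  219.03]
 [276.97 225.46]]
scene [567.54  20.54 282.89] -20.46873707615049 96.85863909140437
top [558.53  -4.12 282.93] -21.58677067787775 17.525870102515256
275 [560.54  23.44 275.  ] radius 101.4286763166054
280 [564.67  21.53 280.  ] radius 98.64375724108477
290 [572.92  17.7  290.  ] radius 94.17168289828984
300 [581.17  13.88 300.  ] radius 91.3352925472941
310 [589.42  10.06 310.  ] radius 90.28887116942614
```

```bash
python3 -m creep '{"translation":[[-1.3,0,0],[-1.3,0,-3],[-1.3,0,-5.8],[-1.3,0,-6.5],[-1.3,0,-7],[-1.3,0,-7.5],[-1.3,0,-8]],"delta_rot":[[0,0,0],[0,0,0],[0,0,0],[0,0,0],[0,0,0],[0,0,0],[0,0,0]],"hand":[0,0,0,0,0,0,0]}'
python3 - <<'E'
from h import *
st=read_state();print(st['position'],st['contact_force'])
E
```

```text
clock: 19.62
position: [560.7, 19.1, 284.6]
ee_rot: [-0.703, 0.712, -0.007, -0.003]
contact_force: [-29.4, 9.1, 59.9]
gripper_width: 0.1
grasp_force: 30.6
[560.66  19.07 284.59] [-29.39   9.12  59.93]
```

```bash
python3 -m creep '{"translation":[[0,0,2],[0,0,6],[-3,0,11],[-8,-4,15],[-10,-10,15],[-12,-16,15],[-12,-21,15],[-12,-21,15]],"delta_rot":[[0,0,0],[0,0,0],[0,0,0],[0,0,0],[0,0,0],[0,0,0],[0,0,0],[0,0,0]],"hand":[0,0,0,0,0,0,0,0]}'
python3 - <<'E'
from h import *
print(read_state()['position'])
s,d=get_image('scene');t,e=get_image('top')
a=blob(s,(0,150,70),(6,255,255),(320,190,420,255));b=blob(t,(0,150,70),(6,255,255),(230,150,295,255));print(len(a[1]),len(b[1]),two(a[0],b[0]))
for (n,c,dd) in(('scene',a,d),('top',b,e)): print(n,np.median(depthpts(n,c[1],dd),0))
A=cv2.resize(s[195:295,320:430],None,fx=3.6,fy=3.6);B=cv2.resize(t[140:260,210:330],None,fx=3,fy=3)
cv2.imwrite('pics/end.png',np.hstack([A,B])[:,:,::-1])
for h in(0,.05,.1):
    an=np.radians(141.9)-h; print(h,BO+RB.apply([114+100.4*np.cos(an),0,34+100.4*np.sin(an)]))
E
```

```text
clock: 20.62
position: [440.8, -193.5, 420.9]
ee_rot: [-0.699, 0.715, -0.004, -0.004]
contact_force: [-0.7, 0.2, -0.2]
gripper_width: 0.2
grasp_force: 0.0
[ 440.83 -193.46  420.85]Traceback (most recent call last):
  File "<stdin>", line 4, in <module>
  File "h.py", line 19, in blob
    n,l,s,c=cv2.connectedComponentsWithStats(k);i=1+np.argmax(s[1:,4]);q=np.argwhere(l==i)[:,::-1]
                                                    ~~~~~~~~~^^^^^^^^^
    return _wrapfunc(a, 'argmax', axis=axis, out=out, **kwds)
    return bound(*args, **kwds)
ValueError: attempt to get argmax of an empty sequence
```

```bash
python3 -m creep '{"translation":[[0,-6,0],[0,-12,0],[0,-18,0],[0,-18,0]],"delta_rot":[[0,0,0],[0,0,0],[0,0,0],[0,0,0]],"hand":[0,0,0,0]}' | head -2
python3 - <<'E'
from h import *
s,d=get_image('scene');t,e=get_image('top')
A=cv2.resize(s[190:290,320:430],None,fx=3.6,fy=3.6);B=cv2.resize(t[140:260,210:330],None,fx=3,fy=3)
cv2.imwrite('pics/end.png',np.hstack([A,B])[:,:,::-1])
for an in(0,.05,.1):
    w=np.radians(141.9)-an; print(an,BO+RB.apply([114+100.4*np.cos(w),0,34+100.4*np.sin(w)]))
for n,i,dd,r in(('scene',s,d,(320,190,420,255)),('top',t,e,(230,150,295,255))):
    try: a=blob(i,(0,150,70),(6,255,255),r);print(n,a[0],len(a[1]),np.median(depthpts(n,a[1],dd),0),plane(n,[a[0]],279))
    except Exception as x: print(n,x)
E
```

```text
clock: 21.22
position: [443.0, -371.9, 418.8]
0 [561.86  21.85 275.95]
0.05 [563.12  21.83 280.81]
0.1 [564.62  21.81 285.6 ]
scene [372.01 218.03] 212 [568.06  20.95 283.25] [[563.98  22.24 279.  ]]
top [259.81 221.14] 233 [559.44  20.15 283.86] [[560.61  20.85 279.  ]]
```

View pics/end.png

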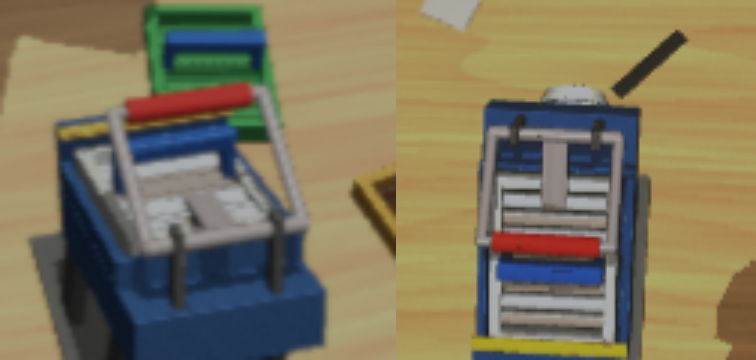

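The bar is at scene crop (190,102) and top crop (545,245), at the fully-down height (centre z≈276). It didn't move under the second press of about 60 N, so it's on its stop and stayed shut when I let go. The panel is under the lip and behind the ridge. Handing in.

```bash
python3 -c "from bench import *;print(job_done())"
```

```text
the job is handed in; nothing more can be done
None
```

The clean panel lies in the holder under the lip and behind the ridge, with the red-handled clamp pressed fully down and staying shut, and the job was handed in at about 21 s on the robot's clock.

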